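# Index the dye-powder carousel to the yellow jar

## Task

Turn the dye-powder carousel so that its jar with the yellow lid stands at the front, at the yellow pointer, and lock it there ready for scooping: push the red tab outward to draw the lock bolt, push the black finger pegs round until the yellow-lidded jar faces the pointer, then push the red tab inward until the bolt is fully home. Use light pushes of the fingertips and grip nothing. Do not touch or lift the jars, and leave the other things on the table where they are.

Things in the scene. Friction and masses are not known exactly. Their poses are not given: they have to be found in the camera images.
- carousel_base: grey fixed base of the carousel, 14 mm high, radius 138 mm, origin on the table under the deck's axis. Its -x axis points to the FRONT of the carousel: there a yellow pointer, 55 mm high, stands 165 mm from the axis, just outside the deck's rim. z up. A base arm 64 mm wide and 260 mm long (from the axis) carries the lock bolt; its guide is 42 mm high, 158 to 190 mm from the axis
- carousel_axis (a point): centre of the turning deck: a round wooden disc, radius 150 mm, its top 50 mm above the table, where this point lies. Five pockets (grey collars 12 mm high) hold the jars, every 72 degrees, on a circle of 80 mm radius; half-way between each two pockets a finger peg stands near the rim
- carousel: the turning deck; origin on its axis, 40 mm above the table; turns about z without end stops. Stiff bearing: 1 to 2 N at a peg turns it and it stops within about 2 degrees when the push ends. The bolt locks it at every 72 degrees, with about 0.02 rad of play; at the start it is locked with some jar at the front
- front_place (a point): where the centre of a jar is when its pocket stands exactly at the front, at the yellow pointer: 80 mm from the axis, 83 mm above the table; fixed to the base
- lock_bolt (a joint): how far the lock bolt is drawn out, m: 0 = home (nose in a notch of the ring under the deck: deck locked), 0.026 = fully drawn; from 0.020 on the deck is free. It stays where left, takes 3 N to slide (up to 15 N where its nose centres the deck), firm stop at both ends. Its round nose enters a notch only with the deck within about 5 degrees of a locking position
- bolt_tab (a point): point in the lock bolt's upright red tab, 70 mm above the table; moves with the bolt. The tab is a plate 40 mm wide, 12 mm thick along the sliding direction, top 87 mm above the table; 207 mm from the deck's axis when home. x axis: straight away from the deck's axis, the way the bolt is drawn; -x pushes it home; z up. Inside the tab, 51 mm are free between it and the rim (above 45 mm height)
- finger_peg_1 (a point): a point on the axis of one of five black upright finger pegs near the rim of the deck, rubber-sleeved, 16 mm in diameter, standing from 50 to 96 mm above the table, 135 mm from the carousel's axis; this point is 80 mm above the table; turns with the deck
- finger_peg_2 (a point): a point on the axis of one of five black upright finger pegs near the rim of the deck, rubber-sleeved, 16 mm in diameter, standing from 50 to 96 mm above the table, 135 mm from the carousel's axis; this point is 80 mm above the table; turns with the deck
- finger_peg_3 (a point): a point on the axis of one of five black upright finger pegs near the rim of the deck, rubber-sleeved, 16 mm in diameter, standing from 50 to 96 mm above the table, 135 mm from the carousel's axis; this point is 80 mm above the table; turns with the deck
- finger_peg_4 (a point): a point on the axis of one of five black upright finger pegs near the rim of the deck, rubber-sleeved, 16 mm in diameter, standing from 50 to 96 mm above the table, 135 mm from the carousel's axis; this point is 80 mm above the table; turns with the deck
- finger_peg_5 (a point): a point on the axis of one of five black upright finger pegs near the rim of the deck, rubber-sleeved, 16 mm in diameter, standing from 50 to 96 mm above the table, 135 mm from the carousel's axis; this point is 80 mm above the table; turns with the deck
- green_jar_1_center (a point): centre (half-way up) of a loose white jar with a green lid, 57 mm across, 66 mm tall, standing in a pocket of the carousel with its top 116 mm above the table; 140 g or so
- yellow_jar_center (a point): THE WANTED JAR: centre (half-way up) of a loose white jar with a yellow lid, 57 mm across, 66 mm tall, standing in a pocket of the carousel with its top 116 mm above the table; 140 g or so
- pink_jar_1_center (a point): centre (half-way up) of a loose white jar with a pink lid, 57 mm across, 66 mm tall, standing in a pocket of the carousel with its top 116 mm above the table; 140 g or so
- green_jar_2_center (a point): centre (half-way up) of a loose white jar with a green lid, 57 mm across, 66 mm tall, standing in a pocket of the carousel with its top 116 mm above the table; 140 g or so
- pink_jar_2_center (a point): centre (half-way up) of a loose white jar with a pink lid, 57 mm across, 66 mm tall, standing in a pocket of the carousel with its top 116 mm above the table; 140 g or so
- dye_bottle_2: bystander: squeeze bottle with violet dye, 66 mm across, 225 mm tall; origin at the centre of its underside
- dye_bottle_6: bystander: squeeze bottle with pale blue dye, 66 mm across, 225 mm tall; origin at the centre of its underside
- brush: bystander: purple nail brush standing on its bristles, 86 x 30 mm, 55 mm high; origin at the centre of its underside
- mix_beaker: bystander: green mixing beaker, 78 mm across, 109 mm tall; origin at the centre of its underside
- tape_roll: bystander: roll of masking tape lying flat, 100 mm across, 25 mm high; origin at the centre of its underside
Not all that is in view belongs to the job. What is shaped like the part that bears yellow_jar_center but orange or purple is not meant. Leave any orange or purple look-alike of the part that bears pink_jar_2_center alone.

How it is judged:
By the outcome, as a careful person would: the job done as asked, in the order asked, and still so for the second after the job is handed in, with the robot touching nothing.
It also fails if it takes over 70 s, if anything falls off the work surface, if the arm or the gripper's body presses on something with over 40 N, if the wrist force passes 120 N, or if a joint passes its speed limit or range.

## Robot

A 6-joint arm with a two-finger parallel gripper is mounted at the origin on a cart in front of the work surface, level with it; the furniture and walls round the work are solid. World frame = base frame: x ahead of the robot, y to its left, z up, the work surface at z = 0. Lengths are in m, angles in rad, forces in N, time in s.
With the tool pointing down it reaches from about 0.325 to 0.775 m from the base axis. Payload 9.3 kg.
Tool frame: the origin (TCP) lies between the finger pads; the fingertips stand 14 mm ahead of it and the grasp point (between the pads) lies 5 mm behind it; z points along the fingers, y is the line along which they close (so a half turn about z gives the same grasp; the last joint's range is limited). The gripper opens to 85 mm and grips with 20 to 120 N. Pads are 22 mm wide; open, the fingers measure 114 mm over their backs; the gripper's body (76 mm by 85 mm) begins 54 mm behind the grasp point. The pads swing forward as they close: fully open they stand 13 mm farther back than shut.
Start: joints at [-1.278, 0.259, 0.021, 1.334, 0, 1.418], TCP at [0.237, -0.496, 0.245] pointing down, gripper open.
Joint ranges: [-3.04, 3.04], [-0.91, 1.82], [-1.04, 1.36], [-1.92, 1.95], [-1.52, 1.45], [-3.14, 3.14]. Speed limits (rad/s): [2.22, 2.22, 2.79, 3.14, 3.14, 3.14].

## Interface

Orientations are given as a unit quaternion [w, x, y, z].
In Python, from workcell import monitor, vision, job gives the robot as it stands. The module is installed in compiled form; this text tells all that it offers.
- The arm moves only by the tool servo_tool, never from a script. Its argument "deltas" is a list that holds one entry, the list of rows, each a list of 7 numbers: the turn, a rotation vector about the tool's x, y, z in degrees, then the shift along the tool's x, y, z in mm, then the closure, from -1 (fully open) to 1 (shut), so that 0 is half open. A call has 1 to 12 rows; each row shifts and turns the commanded pose from where the row before left it, along the tool's axes as they then stand; what a row does not reach is not made up. A row lasts 1/10 s, in which the tool goes at most 50 mm and 8.59 degrees, less where a joint would pass 70% of its speed; a pose out of reach is approached as far as the arm can. A call is refused whole if a number of a shift passes 50 or a number of a turn 8.59, either way. A call with a gripper value outside its range is refused whole. The fingers move at their own pace and stop on an object; "newtons" is the grip in N (left out, the last holds). Time passes only in rows, so rows that do not move let the fingers close. It gives the time, the measured TCP pose, the force, the opening and the grip force at its end, in the units of the state.
- monitor.get_obs(): the state, without advancing time (a new reading comes with each control period).
- vision.camera(name): name is "scene" or "top"; returns a dict with "color" (420x560x3 uint8, red, green, blue), "range_z" (420x560 float32, m along the optical axis (not along the pixel's ray), 0 where there is no reading), "vertical_fov" (degrees; the focal length in pixels is half the picture's height over the tangent of half this angle, whatever the lens; pixels are square), "cx", "cy" (the principal point, pixels), "view" (4x4, takes a point from world to camera coordinates). Camera axes: x right, y down, z forward; pixel columns grow to the right and rows downward; lengths in m; the calibration is good to about 2 mm. A picture is of the moment at which its call begins.
- job.close_job(): hands the job in; it is judged then, once.
The state is a dict: "clock": time; "joint_positions": joint angles; "joint_velocities": joint speeds; "joint_efforts": joint torques, N m; "tool_pos": TCP position; "ee_rot": TCP orientation; "force": force on the tool from outside, world axes, zero at the start; "ft_torque": the same for the moment, N m; "width": opening from 0.0 (shut) to 1.0 (fully open); "finger_force": force on a finger pad.
Only numpy, scipy, OpenCV 4.12 (cv2) and the standard library are available. Lean on these libraries where they do the work, as an engineer would, in place of code of your own. Each camera call takes 0.05 s, during which the arm holds its last target. There are 200 camera calls.

## Working session

There is one attempt and no reset: what is moved stays moved. The work goes in short steps, Python scripts to look and compute and a tool call to move; the robot and the scene stay as the last step left them, time stands still between calls to the robot, and variables do not carry over. Pictures are saved under pics/ and viewed, at most 10 in all, crops included, and the job is handed in when it is done.

Besides the shell and the picture viewer there is one more tool, called after "Emit:" as name(argument=value, ...) on one line, values as JSON. servo_tool: Moves the arm, as the interface text tells. Its arguments: {"type":"object","properties":{"deltas":{"type":"array"},"newtons":{"type":"number"}},"required":["deltas"]}

```bash
mkdir -p pics; cat > h.py <<'E'
import numpy as np, cv2
from workcell import monitor, vision, job
def snap(n,fn=None):
    c=vision.camera(n)
    if fn: cv2.imwrite('pics/'+fn,c['color'][:,:,::-1])
    np.save('pics/'+n+'.npy',c,allow_pickle=True); return c
def px(c,u,v,h=None):
    "world point at pixel; by depth or at height h"
    f=210/np.tan(np.radians(c['vertical_fov'])/2); T=np.linalg.inv(c['view'])
    r=np.array([(u-c['cx'])/f,(v-c['cy'])/f,1.])
    if h is None: z=c['range_z'][int(round(v)),int(round(u))]
    else: z=(h-T[2,3])/(T[:3,:3]@r)[2]
    return T[:3,:3]@(r*z)+T[:3,3]
def proj(c,p):
    f=210/np.tan(np.radians(c['vertical_fov'])/2); q=c['view']@np.r_[p,1]
    return q[:2]/q[2]*f+[c['cx'],c['cy']]
E
python3 - <<'E'
from h import *
for n in('top','scene'):
    c=snap(n,n+'1.png'); print(n,c['vertical_fov'],c['cx'],c['cy'],np.round(c['view'],3).tolist())
o=monitor.get_obs(); print(o['tool_pos'],o['ee_rot'],o['width'])
E
```

```text
top 55.679220762074365 275.8504866017313 206.40452762317068 [[-0.003, -1.0, 0.009, 0.101], [-0.996, 0.002, -0.085, 0.547], [0.085, -0.01, -0.996, 1.029], [0.0, 0.0, 0.0, 1.0]]
scene 43.347490313244094 279.82643412462795 208.13375983908176 [[-0.666, -0.745, -0.016, 0.434], [-0.563, 0.517, -0.645, 0.297], [0.489, -0.421, -0.764, 1.275], [0.0, 0.0, 0.0, 1.0]]
[ 0.23705851 -0.49602937  0.24472979] [-6.00776291e-04  9.75264483e-01  2.21040325e-01 -3.17477898e-05] 0.9989754870025401
```

View pics/top1.png

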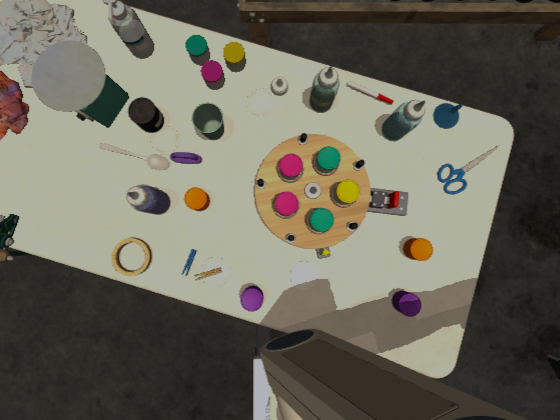

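View pics/scene1.png

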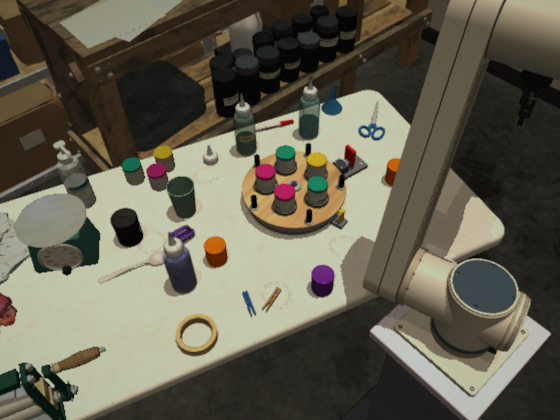

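The top view shows the deck centred near (313,191), the yellow jar at (347,190), the pointer at (323,252) and the red tab at (395,200). The front pocket holds a green jar (320,219), so the deck must turn one slot (72°) clockwise seen from above.

```bash
python3 - <<'E'
from h import *
c=np.load('pics/top.npy',allow_pickle=True).item()
im=c['color'][115:275,235:435,::-1]; cv2.imwrite('pics/crop.png',cv2.resize(im,None,fx=4,fy=3.75*1.0666,interpolation=cv2.INTER_CUBIC)[:600] if 0 else cv2.resize(im[:150],None,fx=4,fy=4,interpolation=cv2.INTER_CUBIC))
# deck rim points by depth
f=0; pts=[]
H,W=c['range_z'].shape
V,U=np.mgrid[100:270,230:430]
P=np.array([px(c,u,v) for u,v in zip(U.ravel(),V.ravel())])
hsv=cv2.cvtColor(c['color'],cv2.COLOR_RGB2HSV)[100:270,230:430].reshape(-1,3)
m=(abs(P[:,2]-.05)<.008)
from scipy import ndimage
M=m.reshape(V.shape); l,n=ndimage.label(M); k=np.argmax(np.bincount(l.ravel())[1:])+1
q=P[(l==k).ravel()]
(cx,cy),r=cv2.minEnclosingCircle(q[:,:2].astype(np.float32)); print('deck',cx,cy,r)
s=P[(hsv[:,0]<6)|(hsv[:,0]>176)]; hs=hsv[(hsv[:,0]<6)|(hsv[:,0]>176)]
s=s[(hs[:,1]>180)&(hs[:,2]>90)]; s=s[abs(s[:,2]-.087)<.02]; print('red',len(s),s.mean(0),s.min(0),s.max(0))
for n,hh in(('pointer',(323,252,.05)),('yel',(347.5,188,.116))): print(n,px(c,*hh))
for t in((347,190),(320,219),(303,137),(360,163),(353,225),(291,237),(260,182)): print(t,px(c,*t))
E
```

```text
deck 0.5864047408103943 0.00606968579813838 0.1502736359834671
red 64 [ 0.5608686  -0.19944456  0.08684706] [ 0.54215297 -0.20599486  0.08284529] [ 0.58013226 -0.19381665  0.09001063]
pointer [ 0.42778335 -0.02041417  0.05      ]
yel [ 0.58366244 -0.07342189  0.116     ]
(347, 190) [ 0.5788689  -0.07224824  0.11532792]
(320, 219) [ 0.50876452 -0.00609427  0.11354023]
(303, 137) [0.71400708 0.03205846 0.09925349]
(360, 163) [ 0.64920631 -0.10987234  0.09455682]
(353, 225) [ 0.49480058 -0.08925941  0.09532139]
(291, 237) [0.465818   0.06329588 0.09604094]
(260, 182) [0.60203872 0.13922807 0.09284675]
```

View pics/crop.png

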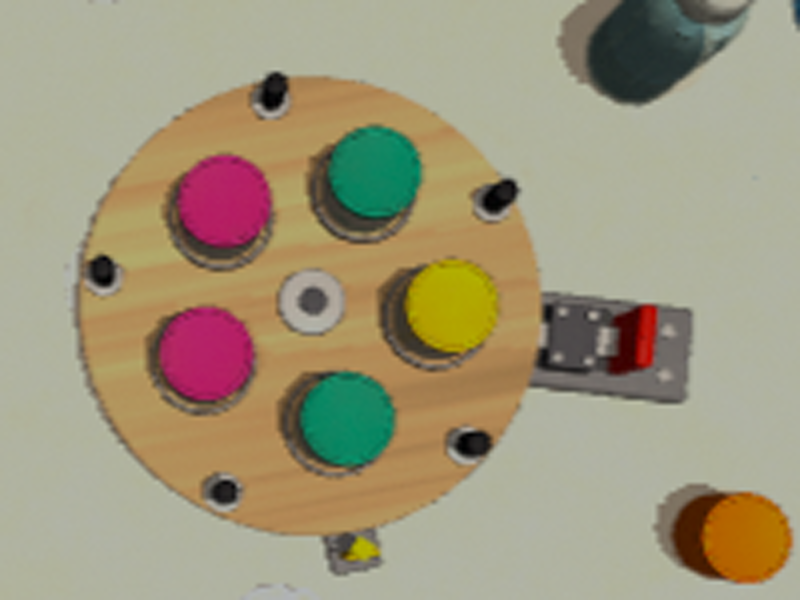

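Emit:
servo_tool(deltas=[[[0, 0, 0, 36.4, -12.8, 0, 1], [0, 0, 0, 36.4, -12.8, 0, 1], [0, 0, 0, 36.4, -12.8, 0, 1], [0, 0, 0, 36.4, -12.8, 0, 1], [0, 0, 0, 36.4, -12.8, 0, 1], [0, 0, 0, 36.4, -12.8, 0, 1], [0, 0, 0, 36.4, -12.8, 0, 1], [0, 0, 0, 36.4, -12.8, 0, 1], [0, 0, 0, 36.4, -12.8, 0, 1], [0, 0, 0, 36.4, -12.8, 0, 1], [0, 0, 0, 36.4, -12.8, 0, 1], [0, 0, 0, 36.4, -12.8, 0, 1]]])

```text
clock: 1.3
tool_pos: [0.5659, -0.1679, 0.245]
ee_rot: [-0.0, 0.975, 0.221, -0.0]
force: [0.8, -0.7, -0.4]
width: -0.002
finger_force: 0.0
```

Emit:
servo_tool(deltas=[[[0, 0, -7.2, 0, 0, 5, 1], [0, 0, -7.2, 0, 0, 10, 1], [0, 0, -7.2, 0, 0, 10, 1], [0, 0, -7.2, 0, 0, 10, 1], [0, 0, -7.2, 0, 0, 10, 1], [0, 0, -7.2, 0, 0, 10, 1], [0, 0, -7.2, 0, 0, 10, 1], [0, 0, -7.0, 0, 0, 10, 1], [0, 0, 0, 0, 0, 0, 1], [0, 0, 0, 0, 0, 0, 1]]])

```text
clock: 2.3
tool_pos: [0.5649, -0.1693, 0.1702]
ee_rot: [-0.0, 0.75, 0.661, -0.0]
force: [-0.4, 0.4, -0.3]
width: -0.002
finger_force: 0.0
```

```bash
cat >> h.py <<'E'
from scipy.spatial.transform import Rotation as R
A=np.array([.5864,.0061]); 
def rel(r,ang,z,xang):
    "tool-frame shift (mm) to point at radius r (m), angle ang deg about axis; turn about tool z to get tool x at xang"
    o=monitor.get_obs(); w,x,y,zz=o['ee_rot']; M=R.from_quat([x,y,zz,w]).as_matrix()
    a=np.radians(ang); t=np.r_[A+r*np.array([np.cos(a),np.sin(a)]),z]; p=np.array(o['tool_pos'])
    xa=np.degrees(np.arctan2(M[1,0],M[0,0])); d=(p[:2]-A)
    print('pos',p.round(4),'r,ang',np.hypot(*d).round(4),np.degrees(np.arctan2(d[1],d[0])).round(1),'xang',xa.round(1),'tilt',M[:,2].round(3),'w',round(o['width'],2),'F',np.round(o['force'],1),'t',o['clock'])
    print('shift',(M.T@(t-p)*1000).round(1),'turn z',round(-((xang-xa+180)%360-180),1))
E
python3 - <<'E'
from h import *
rel(.176,-97.1,.076,82.9)
snap('scene','s2.png')
E
```

```text
pos [ 0.5649 -0.1693  0.1702] r,ang 0.1767 -97.0 xang 82.7 tilt [-0.001  0.    -1.   ] w -0.0 F [-0.4  0.4 -0.3] t 2.3
shift [ 0.7 -0.3 94.2] turn z -0.2
```

View pics/s2.png

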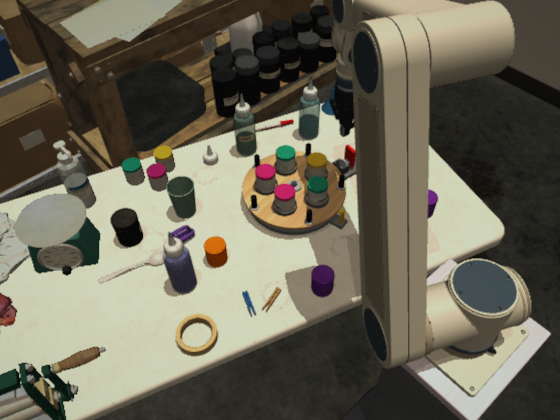

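The shut gripper hangs at about (345,105), above the gap inside the red tab (350,155), and nothing else is near it. Next I go down.

Emit:
servo_tool(deltas=[[[0, 0, 0, 0, 0, 14, 1], [0, 0, 0, 0, 0, 14, 1], [0, 0, 0, 0, 0, 14, 1], [0, 0, 0, 0, 0, 14, 1], [0, 0, 0, 0, 0, 14, 1], [0, 0, 0, 0, 0, 12, 1], [0, 0, 0, 0, 0, 12, 1], [0, 0, 0, 0, 0, 0, 1], [0, 0, 0, 0, 0, 0, 1]]])

```text
clock: 3.25
tool_pos: [0.5651, -0.1693, 0.0764]
ee_rot: [-0.0, 0.749, 0.662, -0.0]
force: [-0.2, 0.6, 0.4]
width: 0.002
finger_force: 0.0
```

Emit:
servo_tool(deltas=[[[0, 0, 0, -3, 0, 0, 1], [0, 0, 0, -3, 0, 0, 1], [0, 0, 0, -3, 0, 0, 1], [0, 0, 0, -3, 0, 0, 1], [0, 0, 0, -3, 0, 0, 1], [0, 0, 0, -3, 0, 0, 1], [0, 0, 0, -3, 0, 0, 1], [0, 0, 0, -3, 0, 0, 1]]])

```text
clock: 4.05
tool_pos: [0.5621, -0.1932, 0.0764]
ee_rot: [0.0, 0.749, 0.662, 0.0]
force: [-0.3, 2.7, 2.3]
width: 0.001
finger_force: 1.4
```

Emit:
servo_tool(deltas=[[[0, 0, 0, -2, 0, 0, 1], [0, 0, 0, -2, 0, 0, 1], [0, 0, 0, -2, 0, 0, 1], [0, 0, 0, -2, 0, 0, 1], [0, 0, 0, -2, 0, 0, 1]]])

```text
clock: 4.55
tool_pos: [0.5609, -0.2032, 0.0763]
ee_rot: [0.0, 0.749, 0.662, 0.0]
force: [0.7, 2.7, 3.0]
width: -0.004
finger_force: 1.3
```

Emit:
servo_tool(deltas=[[[0, 0, 0, -1.5, 0, 0, 1], [0, 0, 0, -1.5, 0, 0, 1], [0, 0, 0, -1, 0, 0, 1], [0, 0, 0, -1, 0, 0, 1]]])

```text
clock: 4.95
tool_pos: [0.5603, -0.2081, 0.0763]
ee_rot: [0.0, 0.749, 0.662, 0.0]
force: [2.1, 2.0, 1.7]
width: -0.0
finger_force: 1.3
```

```bash
python3 - <<'E'
from h import *
rel(.216,-97.1,.17,82.9)
c=snap('top'); 
hsv=cv2.cvtColor(c['color'],cv2.COLOR_RGB2HSV)
v,u=np.nonzero(((hsv[...,0]<6)|(hsv[...,0]>176))&(hsv[...,1]>180)&(hsv[...,2]>60)); k=(u>370)&(u<430)&(v>160)&(v<240)
s=np.array([px(c,a,b) for a,b in zip(u[k],v[k])]); print(len(s)); s=s[abs(s[:,2]-.087)<.006] if len(s) else s; print(len(s),s.mean(0) if len(s) else '')
E
```

```text
pos [ 0.5603 -0.2081  0.0763] r,ang 0.2158 -97.0 xang 82.9 tilt [ 0. -0. -1.] w -0.0 F [2.1 2.  1.7] t 4.95
shift [ -0.2  -0.5 -93.7] turn z 0.0
0
0
```

Emit:
servo_tool(deltas=[[[0, 0, 0, -1, 0, 0, 1], [0, 0, 0, -1, 0, 0, 1], [0, 0, 0, 0, 0, 0, 1]]])

```text
clock: 5.3
tool_pos: [0.5601, -0.2092, 0.0763]
ee_rot: [-0.0, 0.749, 0.662, 0.001]
force: [2.2, 5.9, 2.2]
width: 0.002
finger_force: 3.2
```

Emit:
servo_tool(deltas=[[[0, 0, 0, -1, 0, 0, 1], [0, 0, 0, -1, 0, 0, 1], [0, 0, 0, 0, 0, 0, 1]]])

```text
clock: 5.6
tool_pos: [0.56, -0.2094, 0.0762]
ee_rot: [-0.002, 0.749, 0.663, 0.002]
force: [3.5, 15.4, 4.3]
width: -0.002
finger_force: 7.9
```

Emit:
servo_tool(deltas=[[[0, 0, 0, 8, 0, 0, 1], [0, 0, 0, 8, 0, 0, 1], [0, 0, 0, 4, 0, -15, 1], [0, 0, 0, 0, 0, -20, 1], [0, 0, 0, 0, 0, -20, 1], [0, 0, 0, 0, 0, -20, 1], [0, 0, 0, 0, 0, -20, 1], [0, 0, 0, 0, 0, 0, 1]]])

```text
clock: 6.4
tool_pos: [0.5631, -0.1927, 0.1738]
ee_rot: [0.002, 0.749, 0.662, 0.0]
force: [0.8, -0.3, -0.7]
width: 0.0
finger_force: 0.0
```

```bash
python3 - <<'E'
from h import *
rel(.138,-118,.080,152)
E
```

```text
pos [ 0.5631 -0.1927  0.1738] r,ang 0.2001 -96.7 xang 82.9 tilt [ 0.003 -0.003 -1.   ] w 0.0 F [ 0.8 -0.3 -0.7] t 6.4
shift [ 71.4 -50.9  93.5] turn z -69.1
```

Emit:
servo_tool(deltas=[[[0, 0, 0, 24, -17, 0, 1], [0, 0, 0, 24, -17, 0, 1], [0, 0, 0, 23.4, -16.9, 0, 1], [0, 0, -7.7, 0, 0, 0, 1], [0, 0, -7.7, 0, 0, 0, 1], [0, 0, -7.7, 0, 0, 0, 1], [0, 0, -7.7, 0, 0, 0, 1], [0, 0, -7.7, 0, 0, 0, 1], [0, 0, -7.7, 0, 0, 0, 1], [0, 0, -7.7, 0, 0, 0, 1], [0, 0, -7.7, 0, 0, 0, 1], [0, 0, -7.5, 0, 0, 0, 1]]])

```text
clock: 7.6
tool_pos: [0.52, -0.115, 0.1703]
ee_rot: [-0.001, 0.239, 0.971, -0.0]
force: [0.3, -0.4, -0.2]
width: -0.001
finger_force: 0.0
```

```bash
python3 - <<'E'
from h import *
rel(.138,-118,.080,152)
snap('scene','s3.png')
E
```

```text
pos [ 0.52   -0.115   0.1703] r,ang 0.1381 -118.7 xang 152.3 tilt [-0.001 -0.    -1.   ] w -0.0 F [ 0.3 -0.4 -0.2] t 7.6
shift [-1.9  0.2 90.3] turn z 0.3
```

View pics/s3.png

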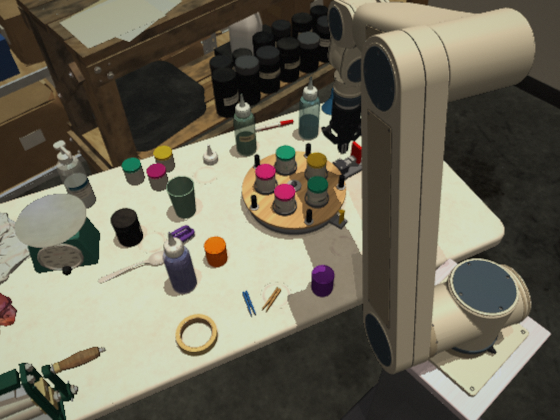

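The gripper hangs over the rim between the tab and the front-right peg (341,182). I lower it behind the peg and feel for contact.

Emit:
servo_tool(deltas=[[[0, 0, 0, 0, 0, 15, 1], [0, 0, 0, 0, 0, 15, 1], [0, 0, 0, 0, 0, 15, 1], [0, 0, 0, 0, 0, 15, 1], [0, 0, 0, 0, 0, 15, 1], [0, 0, 0, 0, 0, 15, 1], [0, 0, 0, 0, 0, 3, 1], [0, 0, 0, 0, 0, 0, 1], [0, 0, 0, 0, 0, 0, 1]]])

```text
clock: 8.55
tool_pos: [0.5206, -0.1151, 0.0787]
ee_rot: [0.0, 0.242, 0.97, -0.0]
force: [-0.7, -0.4, 0.5]
width: 0.001
finger_force: 0.0
```

Emit:
servo_tool(deltas=[[[0, 0, 1, 2.4, 0, 0, 1], [0, 0, 1, 2.4, 0, 0, 1], [0, 0, 1, 2.4, 0, 0, 1], [0, 0, 1, 2.4, 0, 0, 1], [0, 0, 1, 2.4, 0, 0, 1], [0, 0, 1, 2.4, 0, 0, 1]]])

```text
clock: 9.15
tool_pos: [0.5078, -0.1076, 0.0783]
ee_rot: [0.0, 0.293, 0.956, 0.0]
force: [0.1, -0.7, 1.4]
width: 0.004
finger_force: 0.0
```

Emit:
servo_tool(deltas=[[[0, 0, 1, 2.4, 0, 0, 1], [0, 0, 0, 0, 0, 0, 1]]])

```text
clock: 9.35
tool_pos: [0.5058, -0.1062, 0.0783]
ee_rot: [-0.0, 0.301, 0.954, 0.0]
force: [0.4, -0.3, 0.5]
width: 0.002
finger_force: 0.0
```

Emit:
servo_tool(deltas=[[[0, 0, 1, 2.4, 0, 0, 1], [0, 0, 0, 0, 0, 0, 1]]])

```text
clock: 9.55
tool_pos: [0.5039, -0.1049, 0.0783]
ee_rot: [-0.0, 0.309, 0.951, 0.0]
force: [1.1, 0.5, 0.1]
width: -0.002
finger_force: 0.0
```

```bash
python3 - <<'E'
from h import *
rel(.138,-126,.076,144)
E
```

```text
pos [ 0.5039 -0.1049  0.0783] r,ang 0.1383 -126.6 xang 144.0 tilt [-0.  0. -1.] w -0.0 F [1.1 0.5 0.1] t 9.55
shift [-1.5  0.3  2.3] turn z -0.0
```

Emit:
servo_tool(deltas=[[[0, 0, 1, 2.4, 0, 0, 1], [0, 0, 1, 2.4, 0, 0, 1], [0, 0, 1, 2.4, 0, 0, 1], [0, 0, 1, 2.4, 0, 0, 1], [0, 0, 2, 4.8, 0.1, 0, 1], [0, 0, 2, 4.8, 0.1, 0, 1], [0, 0, 2, 4.8, 0.1, 0, 1], [0, 0, 2, 4.8, 0.1, 0, 1]]])

```text
clock: 10.35
tool_pos: [0.4825, -0.0856, 0.0783]
ee_rot: [0.0, 0.407, 0.913, 0.0]
force: [1.1, -1.6, -0.6]
width: 0.006
finger_force: 0.7
```

```bash
python3 - <<'E'
from h import *
rel(.138,-138.6,.076,131.4)
E
```

```text
pos [ 0.4825 -0.0856  0.0783] r,ang 0.1386 -138.6 xang 131.9 tilt [ 0. -0. -1.] w 0.01 F [ 1.1 -1.6 -0.6] t 10.35
shift [0.1 0.6 2.3] turn z 0.5
```

Emit:
servo_tool(deltas=[[[0, 0, 2, 4.8, 0.15, 0, 1], [0, 0, 2, 4.8, 0.15, 0, 1], [0, 0, 2, 4.8, 0.15, 0, 1], [0, 0, 2, 4.8, 0.15, 0, 1], [0, 0, 2, 4.8, 0.15, 0, 1], [0, 0, 2, 4.8, 0.15, 0, 1], [0, 0, 2, 4.8, 0.15, 0, 1], [0, 0, 2, 4.8, 0.15, 0, 1], [0, 0, 2, 4.8, 0.15, 0, 1], [0, 0, 2, 4.8, 0.15, 0, 1], [0, 0, 2, 4.8, 0.15, 0, 1], [0, 0, 2, 4.8, 0.15, 0, 1]]])

```text
clock: 11.55
tool_pos: [0.4545, -0.0358, 0.0783]
ee_rot: [0.0, 0.588, 0.809, -0.0]
force: [2.3, -0.9, -0.0]
width: 0.001
finger_force: 0.6
```

Emit:
servo_tool(deltas=[[[0, 0, 2, 4.8, 0.15, 0, 1], [0, 0, 2, 4.8, 0.15, 0, 1], [0, 0, 2, 4.8, 0.15, 0, 1], [0, 0, 2, 4.8, 0.15, 0, 1], [0, 0, 2, 4.8, 0.15, 0, 1], [0, 0, 2, 4.8, 0.15, 0, 1], [0, 0, 2, 4.8, 0.15, 0, 1], [0, 0, 2, 4.8, 0.15, 0, 1], [0, 0, 1, 2.4, 0, 0, 1], [0, 0, 0, 0, 0, 0, 1]]])

```text
clock: 12.55
tool_pos: [0.4481, 0.0046, 0.0782]
ee_rot: [-0.0, 0.701, 0.714, -0.0]
force: [-0.5, -0.3, 0.4]
width: 0.003
finger_force: 0.0
```

```bash
python3 - <<'E'
from h import *
rel(.138,-198,.076,72)
c=snap('top','t4.png'); im=c['color'][115:265,235:435,::-1]; cv2.imwrite('pics/t4c.png',cv2.resize(im,None,fx=4,fy=4,interpolation=cv2.INTER_CUBIC))
E
```

```text
pos [0.4481 0.0046 0.0782] r,ang 0.1383 -179.4 xang 91.0 tilt [-0.  0. -1.] w 0.0 F [-0.5 -0.3  0.4] t 12.55
shift [44.   7.8  2.2] turn z 19.0
```

View pics/t4c.png

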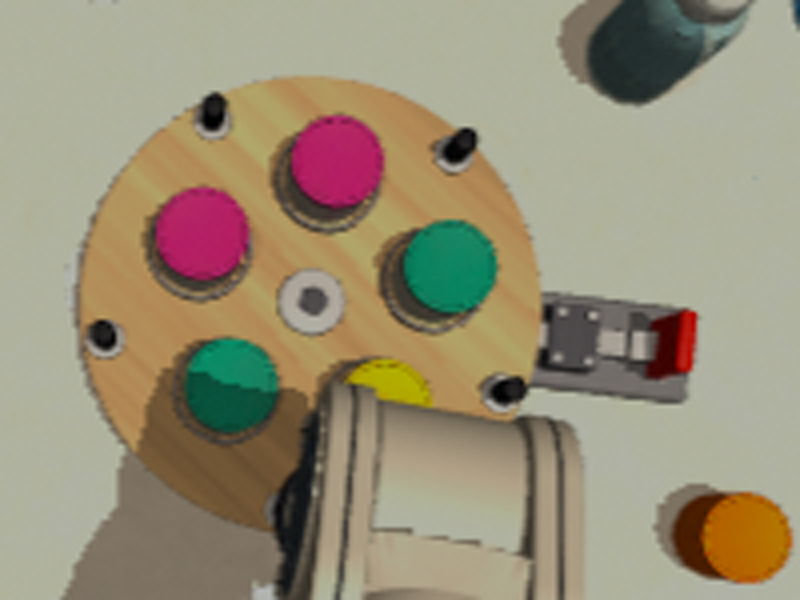

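Bolt is drawn (tab now at (680,345) in the crop) and the deck has turned most of the way. The yellow lid (390,385) still lacks some 17°, and I'll measure that from the lids.

```bash
cat >> h.py <<'E'
def lids(c,bgr):
    hsv=cv2.cvtColor(bgr,cv2.COLOR_BGR2HSV); out=[]
    for n,lo,hi in(('p',155,175),('g',70,90),('y',24,32)):
        m=((hsv[...,0]>=lo)&(hsv[...,0]<=hi)&(hsv[...,1]>130)&(hsv[...,2]>50)).astype(np.uint8)
        k,l,st,ce=cv2.connectedComponentsWithStats(m)
        for s,q in zip(st[1:],ce[1:]):
            w=px(c,*q,.116)[:2]-A
            if s[4]>150 and np.hypot(*w)<.11: out.append((n,int(s[4]),round(np.hypot(*w)*1000,1),round(np.degrees(np.arctan2(w[1],w[0])),1)))
    return out
E
python3 - <<'E'
from h import *
c=np.load('pics/top.npy',allow_pickle=True).item()
print(lids(c,cv2.imread('pics/top1.png'))); print(lids(c,cv2.imread('pics/t4.png')))
E
```

```text
[('p', 424, np.float64(79.2), np.float64(47.1)), ('p', 433, np.float64(79.8), np.float64(119.3)), ('g', 411, np.float64(79.1), np.float64(-25.2)), ('g', 421, np.float64(80.0), np.float64(-169.3)), ('y', 418, np.float64(80.6), np.float64(-97.1))]
[('p', 421, np.float64(79.2), np.float64(-7.8)), ('p', 428, np.float64(79.4), np.float64(64.5)), ('g', 417, np.float64(79.6), np.float64(-80.1)), ('g', 418, np.float64(79.8), np.float64(136.6)), ('y', 164, np.float64(71.2), np.float64(-142.6))]
```

Emit:
servo_tool(deltas=[[[0, 0, 1, 2.4, 0, 0, 1], [0, 0, 1, 2.4, 0, 0, 1], [0, 0, 1, 2.4, 0, 0, 1], [0, 0, 1, 2.4, 0, 0, 1], [0, 0, 1, 2.4, 0, 0, 1], [0, 0, 1, 2.4, 0, 0, 1], [0, 0, 1, 2.4, 0, 0, 1], [0, 0, 1, 2.4, 0, 0, 1], [0, 0, 1, 2.4, 0, 0, 1], [0, 0, 1, 2.4, 0, 0, 1], [0, 0, 1, 2.4, 0, 0, 1], [0, 0, 1, 2.4, 0, 0, 1]]])

```text
clock: 13.8
tool_pos: [0.4509, 0.0331, 0.0783]
ee_rot: [0.0, 0.772, 0.636, 0.0]
force: [0.5, -1.8, 0.5]
width: -0.001
finger_force: 0.6
```

Emit:
servo_tool(deltas=[[[0, 0, 1, 2.4, 0, 0, 1], [0, 0, 1, 2.4, 0, 0, 1], [0, 0, 1, 2.4, 0, 0, 1], [0, 0, 0.5, 1.2, 0, 0, 1], [0, 0, 0, 0, 0, 0, 1], [0, 0, 0, 0, 0, 0, 1]]])

```text
clock: 14.4
tool_pos: [0.4523, 0.0413, 0.0782]
ee_rot: [-0.0, 0.79, 0.613, -0.0]
force: [0.8, -1.3, 0.0]
width: 0.0
finger_force: 0.0
```

```bash
python3 - <<'E'
from h import *
rel(.138,-197,.076,73)
c=snap('top'); print(lids(c,c['color'][:,:,::-1]))
E
```

```text
pos [0.4523 0.0413 0.0782] r,ang 0.1386 165.3 xang 75.6 tilt [-0.  0. -1.] w 0.0 F [ 0.8 -1.3  0. ] t 14.4
shift [5.5 0.8 2.2] turn z 2.6
[('p', 424, np.float64(79.2), np.float64(-23.3)), ('p', 429, np.float64(78.9), np.float64(49.0)), ('g', 417, np.float64(79.8), np.float64(-95.4)), ('g', 382, np.float64(79.9), np.float64(119.8))]
```

Emit:
servo_tool(deltas=[[[0, 0, 0.5, 1.2, 0, 0, 1], [0, 0, 0.5, 1.2, 0, 0, 1], [0, 0, 0.5, 1.2, 0, 0, 1], [0, 0, 0.4, 1, 0, 0, 1], [0, 0, 0, 0, 0, 0, 1], [0, 0, 0, 0, 0, 0, 1]]])

```text
clock: 15.05
tool_pos: [0.4538, 0.0457, 0.0783]
ee_rot: [-0.0, 0.8, 0.599, 0.0]
force: [0.6, 0.4, -0.8]
width: 0.002
finger_force: 0.0
```

```bash
python3 - <<'E'
from h import *
rel(.138,-197,.076,73)
c=snap('top'); print(lids(c,c['color'][:,:,::-1]))
E
```

```text
pos [0.4538 0.0457 0.0783] r,ang 0.1383 163.4 xang 73.7 tilt [ 0.  0. -1.] w 0.0 F [ 0.6  0.4 -0.8] t 15.05
shift [0.9 0.4 2.3] turn z 0.7
[('p', 425, np.float64(79.0), np.float64(-25.1)), ('p', 430, np.float64(79.1), np.float64(47.1)), ('g', 419, np.float64(79.8), np.float64(-97.2)), ('g', 375, np.float64(79.6), np.float64(117.3))]
```

Aligned to 0.1°. I back off and go to the outside of the tab.

Emit:
servo_tool(deltas=[[[0, 0, 0, -5, 0, 0, 1], [0, 0, 0, -5, 0, 0, 1], [0, 0, 0, 0, 0, -20, 1], [0, 0, 0, 0, 0, -25, 1], [0, 0, 0, 0, 0, -25, 1], [0, 0, 0, 0, 0, -25, 1], [0, 0, 0, 0, 0, -25, 1], [0, 0, 0, 0, 0, 0, 1]]])

```text
clock: 15.9
tool_pos: [0.4521, 0.0355, 0.2012]
ee_rot: [0.002, 0.801, 0.599, 0.002]
force: [1.0, 0.8, -1.3]
width: 0.003
finger_force: 0.0
```

```bash
python3 - <<'E'
from h import *
rel(.264,-97.1,.074,82.9)
E
```

```text
pos [0.4521 0.0355 0.2012] r,ang 0.1374 167.7 xang 73.6 tilt [ 0.005 -0.001 -1.   ] w 0.0 F [ 1.   0.8 -1.3] t 15.9
shift [-251.   179.   127.9] turn z -9.3
```

Emit:
servo_tool(deltas=[[[0, 0, 0, -27.9, 19.9, 0, 1], [0, 0, 0, -27.9, 19.9, 0, 1], [0, 0, 0, -27.9, 19.9, 0, 1], [0, 0, 0, -27.9, 19.9, 0, 1], [0, 0, 0, -27.9, 19.9, 0, 1], [0, 0, 0, -27.9, 19.9, 0, 1], [0, 0, 0, -27.9, 19.9, 0, 1], [0, 0, 0, -27.9, 19.9, 0, 1], [0, 0, 0, -27.9, 19.9, 0, 1], [0, 0, -4.6, 0, 0, 0, 1], [0, 0, -4.6, 0, 0, 0, 1], [0, 0, 0, 0, 0, 0, 1]]])

```text
clock: 17.1
tool_pos: [0.5516, -0.2559, 0.1971]
ee_rot: [-0.001, 0.75, 0.662, -0.0]
force: [0.5, 0.2, -0.4]
width: -0.002
finger_force: 0.0
```

```bash
python3 - <<'E'
from h import *
rel(.264,-97.1,.074,82.9)
c=snap('top','t5.png'); im=c['color'][115:265,235:435,::-1]; cv2.imwrite('pics/t5c.png',cv2.resize(im,None,fx=4,fy=4,interpolation=cv2.INTER_CUBIC)); print(lids(c,c['color'][:,:,::-1]))
E
```

```text
pos [ 0.5516 -0.2559  0.1971] r,ang 0.2643 -97.6 xang 82.9 tilt [-0.001  0.001 -1.   ] w -0.0 F [ 0.5  0.2 -0.4] t 17.1
shift [  0.2   2.4 123.1] turn z -0.0
[('p', 426, np.float64(79.0), np.float64(-25.1)), ('p', 429, np.float64(79.0), np.float64(47.1)), ('g', 419, np.float64(79.8), np.float64(-97.2)), ('g', 423, np.float64(79.8), np.float64(119.3)), ('y', 429, np.float64(80.1), np.float64(-168.4))]
```

View pics/t5c.png

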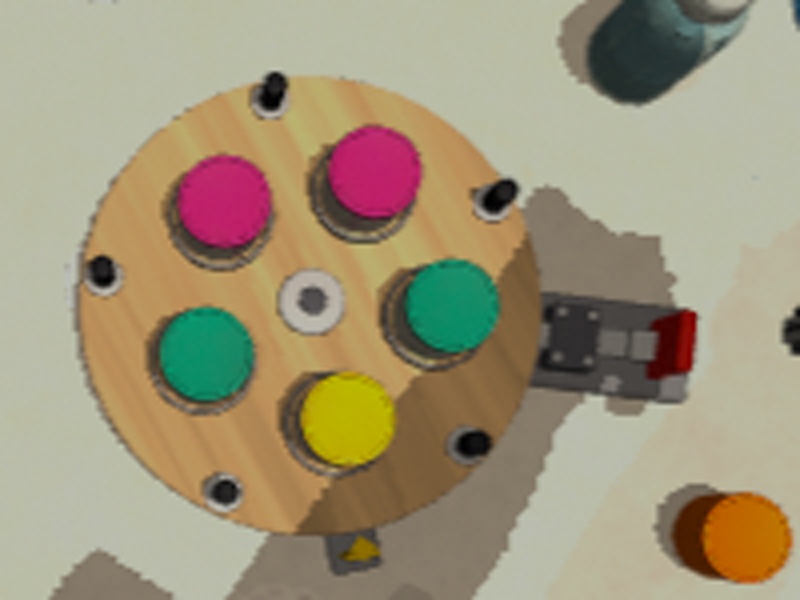

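The yellow lid (347,420) now stands at the pointer (355,545), and the tab (675,345) is out with a clear space beyond it. I lower and push in.

Emit:
servo_tool(deltas=[[[0, 0, 0, 0, 2, 15, 1], [0, 0, 0, 0, 0, 20, 1], [0, 0, 0, 0, 0, 20, 1], [0, 0, 0, 0, 0, 20, 1], [0, 0, 0, 0, 0, 20, 1], [0, 0, 0, 0, 0, 15, 1], [0, 0, 0, 0, 0, 11, 1], [0, 0, 0, 0, 0, 0, 1], [0, 0, 0, 0, 0, 0, 1]]])

```text
clock: 18.05
tool_pos: [0.5541, -0.2557, 0.0776]
ee_rot: [0.0, 0.75, 0.661, 0.0]
force: [0.0, 0.9, 0.5]
width: 0.003
finger_force: 0.0
```

Emit:
servo_tool(deltas=[[[0, 0, 0, 4, 0, 0, 1], [0, 0, 0, 4, 0, 0, 1], [0, 0, 0, 3, 0, 0, 1], [0, 0, 0, 3, 0, 0, 1], [0, 0, 0, 3, 0, 0, 1], [0, 0, 0, 3, 0, 0, 1], [0, 0, 0, 3, 0, 0, 1], [0, 0, 0, 3, 0, 0, 1]]])

```text
clock: 18.85
tool_pos: [0.5574, -0.2298, 0.0774]
ee_rot: [0.0, 0.75, 0.662, 0.0]
force: [-0.2, -3.1, 1.4]
width: -0.001
finger_force: 1.4
```

Emit:
servo_tool(deltas=[[[0, 0, 0, 2, 0, 0, 1], [0, 0, 0, 2, 0, 0, 1], [0, 0, 0, 2, 0, 0, 1], [0, 0, 0, 2, 0, 0, 1], [0, 0, 0, 2, 0, 0, 1]]])

```text
clock: 19.35
tool_pos: [0.5586, -0.2198, 0.0773]
ee_rot: [0.0, 0.75, 0.662, 0.0]
force: [0.0, -3.5, 1.2]
width: 0.001
finger_force: 1.3
```

Emit:
servo_tool(deltas=[[[0, 0, 0, 1.5, 0, 0, 1], [0, 0, 0, 1.5, 0, 0, 1], [0, 0, 0, 1, 0, 0, 1], [0, 0, 0, 1, 0, 0, 1], [0, 0, 0, 0, 0, 0, 1]]])

```text
clock: 19.85
tool_pos: [0.559, -0.2169, 0.0774]
ee_rot: [0.001, 0.75, 0.661, -0.001]
force: [-1.9, -12.7, 1.5]
width: 0.0
finger_force: 6.3
```

Emit:
servo_tool(deltas=[[[0, 0, 0, 1, 0, 0, 1], [0, 0, 0, 1, 0, 0, 1], [0, 0, 0, 0, 0, 0, 1]]])

```text
clock: 20.15
tool_pos: [0.559, -0.2168, 0.0775]
ee_rot: [0.002, 0.751, 0.661, -0.003]
force: [-4.1, -21.1, -0.0]
width: 0.002
finger_force: 10.8
```

Firm stop at 21 N, at the radius expected for home. I back off, raise and check.

Emit:
servo_tool(deltas=[[[0, 0, 0, -6, 0, 0, 1], [0, 0, 0, -8, 0, 0, 1], [0, 0, 0, -8, 0, 0, 1], [0, 0, 0, 0, 0, -25, 1], [0, 0, 0, 0, 0, -30, 1], [0, 0, 0, 0, 0, -30, 1], [0, 0, 0, 0, 0, -30, 1], [0, 0, 0, -20, 20, 0, 1], [0, 0, 0, -20, 20, 0, 1], [0, 0, 0, 0, 0, 0, 1], [0, 0, 0, 0, 0, 0, 1]]])

```text
clock: 21.25
tool_pos: [0.591, -0.2795, 0.1914]
ee_rot: [-0.001, 0.75, 0.661, -0.0]
force: [-0.3, 0.1, -1.6]
width: 0.001
finger_force: 0.0
```

```bash
python3 - <<'E'
from h import *
rel(.264,-97.1,.074,82.9)
c=snap('top','t6.png'); print(lids(c,c['color'][:,:,::-1]))
for n in('top1.png','t4.png','t6.png'):
    b=cv2.imread('pics/'+n); hsv=cv2.cvtColor(b,cv2.COLOR_BGR2HSV)
    v,u=np.nonzero(((hsv[...,0]<6)|(hsv[...,0]>176))&(hsv[...,1]>180)&(hsv[...,2]>50)); k=(u>370)&(u<430)&(v>180)&(v<220); print(n,k.sum(),u[k].mean().round(2),v[k].mean().round(2),u[k].min(),u[k].max())
im=c['color'][115:265,235:435,::-1]; cv2.imwrite('pics/t6c.png',cv2.resize(im,None,fx=4,fy=4,interpolation=cv2.INTER_CUBIC))
E
```

```text
pos [ 0.591  -0.2795  0.1914] r,ang 0.2857 -89.1 xang 82.8 tilt [-0.001  0.001 -1.   ] w 0.0 F [-0.3  0.1 -1.6] t 21.25
shift [ 18.7 -39.8 117.5] turn z -0.1
[('p', 425, np.float64(79.0), np.float64(-25.1)), ('p', 429, np.float64(79.0), np.float64(47.1)), ('g', 419, np.float64(79.8), np.float64(-97.2)), ('g', 423, np.float64(79.8), np.float64(119.3)), ('y', 427, np.float64(80.1), np.float64(-168.4))]
top1.png 136 393.45 199.33 388 398
t4.png 139 403.16 200.66 397 408
t6.png 142 393.15 199.33 387 398
```

View pics/t6c.png

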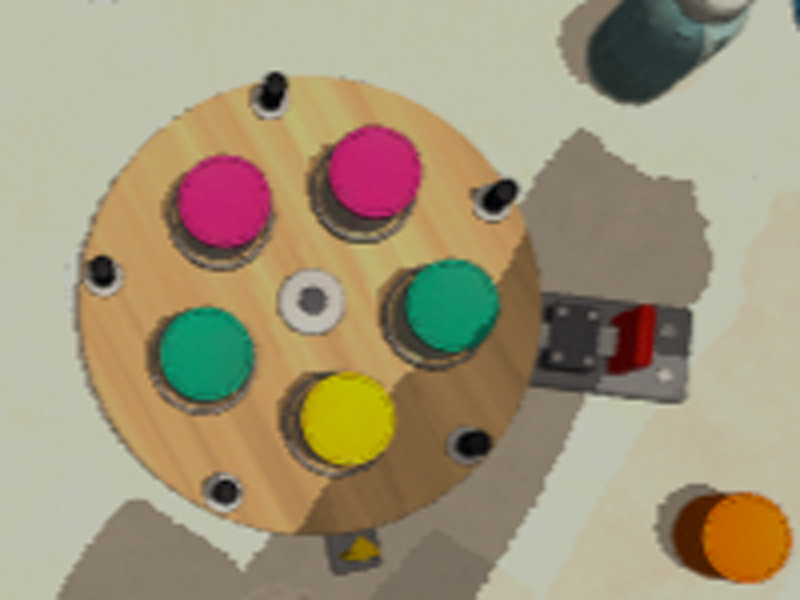

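The tab (635,340) is back at its home position (pixel 393.2, against 393.5 at the start), the yellow jar (347,420) is at the pointer, and the arm is clear.

```bash
python3 -c "
from workcell import job; print(job.close_job())"
```

```text
the job is handed in; nothing more can be done
None
```

The yellow-lidded jar now stands at the yellow pointer with the bolt pushed home to its stop, nothing else was moved, and the job is handed in at about 21 s on the robot's clock.

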